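Turn round the row of turned parts on the finishing tray

ROBOT

A 6-joint arm with a two-finger parallel gripper is mounted at the origin on a cart in front of the work surface, level with it; the furniture and walls round the work are solid. World frame = base frame: x ahead of the robot, y to its left, z up, the work surface at z = 0. Lengths are in m, angles in degrees, forces in N, time in s.
With the tool pointing down it reaches from about 0.35 to 0.875 m from the base axis. Payload 4.2 kg.
Tool frame: the origin (TCP) lies midway between the tips of the shut fingers; the grasp point (between the pads) lies 19 mm behind it; z points along the fingers, y is the direction in which the jaws open and shut (so a half turn about z gives the same grasp; the last joint's range is limited). The gripper opens to 87 mm and grips with 3 to 60 N. Pads are 19 mm wide; open, the fingers measure 117 mm over their backs; the gripper's body (75 mm by 190 mm) begins 51 mm behind the grasp point.
Start: joints at [-61.73, 22.042, 0.453, 0, -68.411, -14.817], TCP at [0.145, -0.608, 0.223] pointing down, gripper open.
Joint ranges: [-179.83, 179.83], [-69.29, 118.12], [-61.27, 80.66], [-181.25, 117.63], [-171.15, -9.14], [-177.46, 177.46]. Speed limits (degrees/s): [159.86, 159.86, 180, 180, 180, 180].

INTERFACE

Orientations are given as a 3x3 rotation matrix whose columns are the frame's x, y, z axes.
In Python, from station import r gives the robot as it stands.
- The arm moves only by the tool play_rows, never from a script. Its argument "commands" is a list that holds one entry, the list of rows, each a list of 7 numbers: the shift along the world's x, y, z in m, then the turn, a rotation vector about the world's x, y, z in rad, then the closure, from 0 (fully open) to 1 (shut). A call has 1 to 5 rows; each row is the pose to reach, as a shift and turn from the pose commanded when the call began; what a row does not reach only later rows make up. A row lasts 1/10 s, in which the tool goes at most 50 mm and 8.59 degrees, less where a joint would pass 70% of its speed; a pose out of reach is approached as far as the arm can. A call with a gripper value outside its range is refused whole. The fingers move at their own pace and stop on an object; the grip force is fixed at half the most. Time passes only in rows, so rows that repeat a pose let the fingers close. It gives the time, the measured TCP pose, the force and the opening at its end, in the units of the state.
- r.sense(): the state, without advancing time (a new reading comes with each control period).
- r.capture(name): name is "side" or "top"; returns a dict with "image" (400x640x3 uint8, red, green, blue), "range_z" (400x640 float32, m along the optical axis (not along the pixel's ray), 0 where there is no reading), "intrinsics" (3x3 intrinsics, pixels), "k1" (the pictures are not rectified: a ray, as slopes to the right and down, at radius r is drawn at 1 + k1 r^2 times it, then the intrinsics apply), "extrinsics" (4x4, takes a point from camera to world coordinates). Camera axes: x right, y up, looking along -z (the intrinsics and any distortion apply to the point x, -y, -z); pixel columns grow to the right and rows downward; lengths in m; the calibration is good to about 2 mm. A picture is of the moment at which its call begins.
- r.finish_job(): hands the job in, once; it reports no verdict.
The state is a dict: "time_s": time; "joints": joint angles; "joint_velocities": joint speeds; "effort": joint torques, N m; "tcp_pos": TCP position; "ee_rot": TCP orientation; "wrist_force": force on the tool from outside, world axes, zero at the start; "moment": the same for the moment, N m; "gripper_width": opening from 0.0 (shut) to 1.0 (fully open).
Only numpy, scipy, OpenCV 4.12 (cv2) and the standard library are available. Lean on these libraries where they do the work, as an engineer would, in place of code of your own. Each camera call takes 0.05 s, during which the arm holds its last target. There are 200 camera calls.

TASK

Four turned wooden parts stand on their pads on the flat rack in the order they came off the lathe; move them to the tray with the four square pockets, one to a pocket, in the reverse order: the part that stands leftmost (seen from the robot) goes into the rightmost pocket, the second from the left into the second pocket from the right, and so on. Stand each part upright and flat on the floor of its pocket. Leave the two loose tapered blocks to the right of the racks where they stand.

Things in the scene. Friction and masses are not known exactly. Their poses are not given: they have to be found in the camera images.
- bun_foot_mid (a point): turned wooden bun foot, squat and barrel-shaped, 56 mm tall, largest diameter 56 mm (straight from 18 to 38 mm above its base), base 40 mm across. This point is on its axis, half-way up (28 mm above its base); z up. Loose, about 90 g, stands upright on its cork pad at the start.
- finial_mid (a point): slender turned wooden finial, the tallest part: 100 mm tall, round base 46 mm across and 18 mm high, straight shaft 36 mm in diameter from 24 to 70 mm above the base, small knob (28 mm) on top. This point is on its axis, half-way up (50 mm above its base); z up. Loose, about 80 g, stands upright on its cork pad at the start.
- tenon_leg_mid (a point): turned wooden leg stub: a plain cylinder 44 mm in diameter up to 62 mm above its base, with a thin 20 mm tenon on top, 84 mm tall in all. This point is on its axis, half-way up (42 mm above its base); z up. Loose, about 90 g, stands upright on its cork pad at the start.
- square_post_mid (a point): wooden post cap: square prism 40 x 40 mm, 60 mm tall, with a small turned button (38 mm) on top, 80 mm tall in all; its x and y axes are square to its flat sides. This point is on its axis, half-way up (40 mm above its base); z up. Loose, about 90 g, stands upright on its cork pad at the start.
- lathe_rack: fixed flat board 100 (x) x 370 (y) x 14 mm, dark brown, with a low mid-brown block at each end (12 mm above the board), carrying four pads in a row, centred at y = +127.5, +42.5, -42.5 and -127.5 mm. Origin: centre of its underside, on the bench top; y runs along the row, to the left seen from the robot; z up. It may be the nearer or the farther of the two racks.
- finish_tray: fixed mid-brown wooden tray 100 (x) x 370 (y) x 18 mm with four square pockets 68 x 68 mm, 6 mm deep, with grey floors (pocket floor 12 mm above the tray's underside), in a row at x = 0, y = +127.5, +42.5, -42.5 and -127.5 mm. Origin: centre of its underside, on the bench top; y runs along the row, to the left seen from the robot; z up.
- bun_foot_pad: fixed cork pad 62 x 62 x 8 mm on the flat board, the one on which the bun foot stands at the start (it stays and shows that part's place in the row). Origin: centre of its underside, 14 mm above the bench; its top is 22 mm above the bench.
- finial_pad: fixed cork pad 62 x 62 x 8 mm on the flat board, the one on which the finial stands at the start (it stays and shows that part's place in the row). Origin: centre of its underside, 14 mm above the bench; its top is 22 mm above the bench.
- tenon_leg_pad: fixed cork pad 62 x 62 x 8 mm on the flat board, the one on which the tenon leg stands at the start (it stays and shows that part's place in the row). Origin: centre of its underside, 14 mm above the bench; its top is 22 mm above the bench.
- square_post_pad: fixed cork pad 62 x 62 x 8 mm on the flat board, the one on which the square post stands at the start (it stays and shows that part's place in the row). Origin: centre of its underside, 14 mm above the bench; its top is 22 mm above the bench.
- tapered2_mid (a point): bystander: a like loose tapered hardwood block 28 x 50 x 64 mm, standing to the right of the racks, the farther of two. Point at its centre, 32 mm above the bench.
- tapered_mid (a point): bystander: loose tapered hardwood block 28 x 51 x 64 mm, standing to the right of the racks, the nearer of two. Point at its centre, 32 mm above the bench.
There are look-alikes about, which are no part of the job. What is shaped like the part that bears finial_mid but pink or red is not meant.

How it is judged (in metres and radians):
At the end, for the whole second after the job is handed in: Each part stands upright (0.08 rad) and at rest on the floor (3 mm) of the pocket that mirrors its starting place in the row, its axis within 16 mm of the pocket centre along and across the tray; both tapered blocks still upright (0.2 rad) (((y of bun_foot_pad in the frame of lathe_rack between 0.1075 and 0.1475 m and y of bun_foot_mid in the frame of finish_tray between -0.1435 and -0.1115 m) or (y of bun_foot_pad in the frame of lathe_rack between 0.0225 and 0.0625 m and y of bun_foot_mid in the frame of finish_tray between -0.0585 and -0.0265 m) or (y of bun_foot_pad in the frame of lathe_rack between -0.0625 and -0.0225 m and y of bun_foot_mid in the frame of finish_tray between 0.0265 and 0.0585 m) or (y of bun_foot_pad in the frame of lathe_rack between -0.1475 and -0.1075 m and y of bun_foot_mid in the frame of finish_tray between 0.1115 and 0.1435 m)) and x of bun_foot_mid in the frame of finish_tray between -0.016 and 0.016 m and z of bun_foot_mid in the frame of finish_tray between 0.037 and 0.043 m and angle between each of bun_foot_mid, finial_mid, tenon_leg_mid, square_post_mid's own z axis and vertical below 0.08 rad and linear speed of each of bun_foot, finial, tenon_leg, square_post below 0.02 m/s and ((y of finial_pad in the frame of lathe_rack between 0.1075 and 0.1475 m and y of finial_mid in the frame of finish_tray between -0.1435 and -0.1115 m) or (y of finial_pad in the frame of lathe_rack between 0.0225 and 0.0625 m and y of finial_mid in the frame of finish_tray between -0.0585 and -0.0265 m) or (y of finial_pad in the frame of lathe_rack between -0.0625 and -0.0225 m and y of finial_mid in the frame of finish_tray between 0.0265 and 0.0585 m) or (y of finial_pad in the frame of lathe_rack between -0.1475 and -0.1075 m and y of finial_mid in the frame of finish_tray between 0.1115 and 0.1435 m)) and x of finial_mid in the frame of finish_tray between -0.016 and 0.016 m and z of finial_mid in the frame of finish_tray between 0.059 and 0.065 m and ((y of tenon_leg_pad in the frame of lathe_rack between 0.1075 and 0.1475 m and y of tenon_leg_mid in the frame of finish_tray between -0.1435 and -0.1115 m) or (y of tenon_leg_pad in the frame of lathe_rack between 0.0225 and 0.0625 m and y of tenon_leg_mid in the frame of finish_tray between -0.0585 and -0.0265 m) or (y of tenon_leg_pad in the frame of lathe_rack between -0.0625 and -0.0225 m and y of tenon_leg_mid in the frame of finish_tray between 0.0265 and 0.0585 m) or (y of tenon_leg_pad in the frame of lathe_rack between -0.1475 and -0.1075 m and y of tenon_leg_mid in the frame of finish_tray between 0.1115 and 0.1435 m)) and x of tenon_leg_mid in the frame of finish_tray between -0.016 and 0.016 m and z of tenon_leg_mid in the frame of finish_tray between 0.051 and 0.057 m and ((y of square_post_pad in the frame of lathe_rack between 0.1075 and 0.1475 m and y of square_post_mid in the frame of finish_tray between -0.1435 and -0.1115 m) or (y of square_post_pad in the frame of lathe_rack between 0.0225 and 0.0625 m and y of square_post_mid in the frame of finish_tray between -0.0585 and -0.0265 m) or (y of square_post_pad in the frame of lathe_rack between -0.0625 and -0.0225 m and y of square_post_mid in the frame of finish_tray between 0.0265 and 0.0585 m) or (y of square_post_pad in the frame of lathe_rack between -0.1475 and -0.1075 m and y of square_post_mid in the frame of finish_tray between 0.1115 and 0.1435 m)) and x of square_post_mid in the frame of finish_tray between -0.016 and 0.016 m and z of square_post_mid in the frame of finish_tray between 0.049 and 0.055 m and angle between each of tapered2_mid, tapered_mid's own z axis and vertical below 0.2 rad); the robot touches nothing.
It fails at once if the farther tapered block is pushed more than 30 mm (distance of tapered2_mid from where it was at the start of the episode above 0.03 m).
It fails at once if the nearer tapered block is pushed more than 30 mm (distance of tapered_mid from where it was at the start of the episode above 0.03 m).
It also fails if it takes over 96 s, if anything falls off the work surface, if the arm or the gripper's body presses on something with over 40 N, if the wrist force passes 120 N, or if a joint passes its speed limit or range.

## Working session

There is one attempt and no reset: what is moved stays moved. The work goes in short steps, Python scripts to look and compute and a tool call to move; the robot and the scene stay as the last step left them, time stands still between calls to the robot, and variables do not carry over. Pictures are saved under pics/ and viewed, about 12 in all and at most 16, crops included, and the job is handed in when it is done.

Besides the shell and the picture viewer there is one more tool, called after "Request:" by a JSON object that holds its "fn" and its "kwargs". play_rows: Moves the arm, as the interface text tells. Its arguments: {"type":"object","properties":{"commands":{"type":"array","items":{"type":"array","items":{"type":"array","items":{"type":"number"}}}}},"required":["commands"]}

```bash
mkdir -p pics; ls
cat > h.py <<'E'
import numpy as np, cv2
from station import r
def cap(n):
    c=r.capture(n); c['K']=np.array(c['intrinsics']); c['E']=np.array(c['extrinsics']); return c
def cloud(c):
    h,w=c['range_z'].shape; v,u=np.mgrid[:h,:w].astype(float); K=c['K']
    xd=(u-K[0,2])/K[0,0]; yd=(v-K[1,2])/K[1,1]; x,y=xd.copy(),yd.copy()
    for _ in range(8):
        f=1+c['k1']*(x*x+y*y); x=xd/f; y=yd/f
    z=c['range_z']; P=np.stack([x*z,-y*z,-z,np.ones_like(z)],-1)
    W=(P@c['E'].T)[...,:3]; W[z<=0]=np.nan; return W
def save(im,n): cv2.imwrite('pics/'+n,cv2.cvtColor(im,cv2.COLOR_RGB2BGR))
E
python3 - <<'E'
from h import *
s=r.sense(); print({k:np.round(v,3).tolist() for k,v in s.items()})
for n in('top','side'):
    c=cap(n); save(c['image'],n+'0.png'); np.savez('/tmp/'+n,W=cloud(c),im=c['image']); print(n,np.round(c['E'],3).tolist(),c['K'].tolist(),c['k1'])
E
```

```text
pics
{'time_s': 0.0, 'joints': [-61.73, 22.089, 0.378, -0.029, -68.41, -14.817], 'joint_velocities': [0.14, -0.02, 0.074, -0.038, 0.004, -0.029], 'effort': [-0.0, -39.066, 18.741, 4.22, 0.011, -0.0], 'tcp_pos': [0.145, -0.607, 0.221], 'ee_rot': [[-0.973, -0.232, -0.001], [-0.232, 0.973, 0.002], [0.0, 0.002, -1.0]], 'wrist_force': [-0.096, 0.505, -0.056], 'moment': [-0.015, 0.021, -0.031], 'gripper_width': 0.996}
top [[-0.016, 0.989, -0.147, 0.435], [-1.0, -0.018, -0.017, -0.101], [-0.019, 0.147, 0.989, 1.144], [0.0, 0.0, 0.0, 1.0]] [[424.8374442544101, 0.0, 316.08101178036276], [0.0, 424.8374442544101, 202.69835643202262], [0.0, 0.0, 1.0]] -0.10669783799631513
side [[-0.937, 0.147, -0.317, 0.302], [-0.35, -0.393, 0.851, 0.711], [0.001, 0.908, 0.42, 0.453], [0.0, 0.0, 0.0, 1.0]] [[432.1871439379213, 0.0, 319.0100400686082], [0.0, 432.1871439379213, 196.9223343701058], [0.0, 0.0, 1.0]] 0.004085181351697527
```

View pics/top0.png

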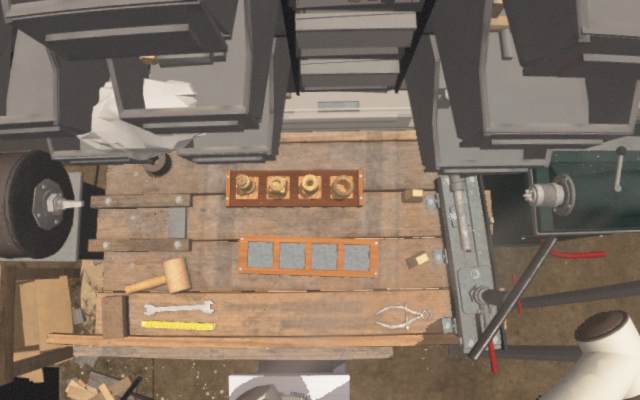

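View pics/side0.png

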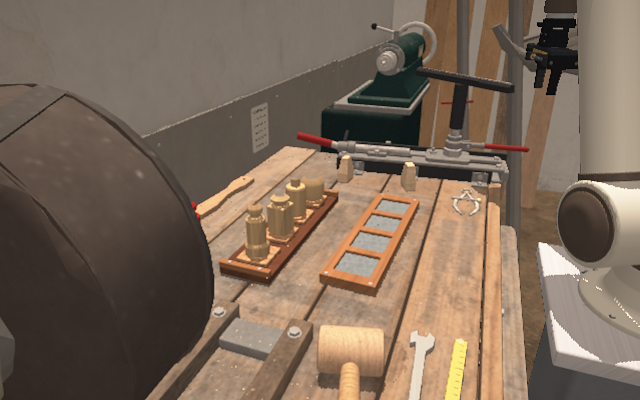

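Top view: lathe rack is the far one, with (left to right) finial (245,185), square post (278,187), tenon leg (310,187) and bun foot (343,187). The tray is nearer, with pockets at (261,255), (292,256), (324,257) and (356,258), and the tapered blocks at (414,196) and (418,259). Candidates for the finial are the wood finial (245,185), or a red/pink copy, which I haven't seen on the rack. Next: measurements and a close crop.

Run:
```python
from h import *
d=np.load('/tmp/top.npz'); W=d['W']; im=d['im']
crop=cv2.resize(im[155:285,215:440],None,fx=3.5,fy=3.5,interpolation=cv2.INTER_CUBIC); save(crop,'crop1.png')
def at(u,v): return np.round(np.nanmedian(W[v-1:v+2,u-1:u+2].reshape(-1,3),0),3).tolist()
for n,p in dict(f=(245,185),s=(278,187),t=(310,187),b=(343,187),p1=(261,255),p2=(292,256),p3=(324,257),p4=(356,258),t2=(414,196),t1=(418,259),tl=(242,238),tr=(378,242),bl=(240,272),br=(376,275)).items(): print(n,at(*p))
# pocket centres: grey floor blobs
hsv=cv2.cvtColor(im,cv2.COLOR_RGB2HSV); m=((hsv[...,1]<60)&(hsv[...,2]>60)).astype(np.uint8); m[:235]=0;m[280:]=0;m[:,:235]=0;m[:,382:]=0
n,l,st,ce=cv2.connectedComponentsWithStats(m)
for i in range(1,n):
    if st[i,4]>300: q=W[l==i]; lo,hi=np.nanpercentile(q,[2,98],axis=0); print('pocket',ce[i].round(1),np.nanmean(q,0).round(4),(hi-lo).round(3))
Z=W[...,2]
reg=np.zeros_like(m,bool); reg[165:215,220:370]=1
for lo in(.04,.06,.085,.105):
  mm=(reg&(Z>lo)).astype(np.uint8); n,l,st,ce=cv2.connectedComponentsWithStats(mm)
  for i in range(1,n):
    if st[i,4]>15: q=W[l==i]; a,b=np.nanpercentile(q,[2,98],axis=0); print(lo,ce[i].round(0),'mid',((a+b)/2).round(3),'mean',q.mean(0).round(3),'ext',(b-a).round(3),'zmax',b[2].round(3))
q=W[(np.mgrid[:400,:640][0]<230)&(np.mgrid[:400,:640][1]>230)&(np.mgrid[:400,:640][1]<400)&(Z>.15)]; print('overhead minx',np.nanmin(q[:,0]))
```

```text
f [0.639, 0.096, 0.095]
s [0.632, 0.012, 0.102]
t [0.633, -0.068, 0.09]
b [0.643, -0.154, 0.025]
p1 [0.466, 0.067, 0.014]
p2 [0.462, -0.015, 0.015]
p3 [0.458, -0.1, 0.012]
p4 [0.454, -0.185, 0.014]
t2 [0.609, -0.336, 0.062]
t1 [0.447, -0.337, 0.066]
tl [0.511, 0.117, 0.021]
tr [0.495, -0.246, 0.002]
bl [0.421, 0.123, 0.02]
br [0.408, -0.235, 0.02]
pocket [260.1 254.2] [0.4677 0.0698 0.0135] [0.064 0.064 0.009]
pocket [292.  255.3] [ 0.4635 -0.0153  0.0135] [0.064 0.064 0.009]
pocket [324.1 256.3] [ 0.4595 -0.1002  0.0134] [0.064 0.063 0.008]
pocket [356.1 257.2] [ 0.4556 -0.1848  0.0135] [0.063 0.063 0.008]
0.04 [245. 183.] mid [0.649 0.101 0.082] mean [0.646 0.099 0.084] ext [0.036 0.035 0.082] zmax 0.123
0.04 [310. 184.] mid [ 0.644 -0.068  0.075] mean [ 0.641 -0.068  0.085] ext [0.039 0.04  0.065] zmax 0.108
0.04 [343. 187.] mid [ 0.64  -0.153  0.062] mean [ 0.634 -0.152  0.07 ] ext [0.052 0.052 0.036] zmax 0.08
0.04 [278. 185.] mid [0.642 0.014 0.076] mean [0.64  0.013 0.086] ext [0.039 0.041 0.057] zmax 0.105
0.06 [244. 182.] mid [0.649 0.101 0.094] mean [0.647 0.099 0.099] ext [0.03  0.031 0.06 ] zmax 0.124
0.06 [310. 183.] mid [ 0.645 -0.068  0.086] mean [ 0.643 -0.068  0.088] ext [0.041 0.04  0.043] zmax 0.108
0.06 [343. 186.] mid [ 0.64  -0.152  0.071] mean [ 0.636 -0.152  0.072] ext [0.051 0.051 0.018] zmax 0.08
0.06 [278. 185.] mid [0.642 0.014 0.084] mean [0.64  0.013 0.089] ext [0.039 0.04  0.041] zmax 0.105
0.085 [243. 181.] mid [0.649 0.102 0.107] mean [0.648 0.1   0.105] ext [0.029 0.031 0.035] zmax 0.124
0.085 [310. 182.] mid [ 0.647 -0.067  0.097] mean [ 0.645 -0.068  0.091] ext [0.039 0.039 0.022] zmax 0.108
0.085 [277. 183.] mid [0.643 0.015 0.095] mean [0.642 0.014 0.099] ext [0.035 0.035 0.02 ] zmax 0.105
0.105 [242. 180.] mid [0.651 0.103 0.118] mean [0.649 0.101 0.118] ext [0.026 0.025 0.013] zmax 0.125
overhead minx 0.5185227836671024
```

View pics/crop1.png

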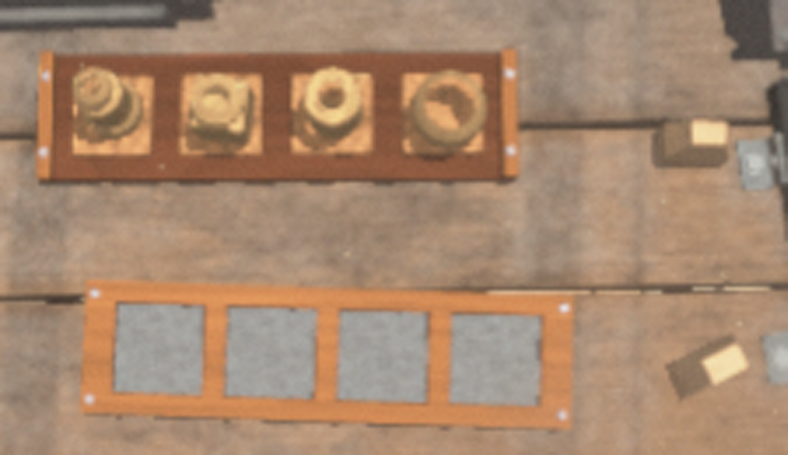

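Run:
```python
from h import *
from scipy.optimize import least_squares
A=np.load('/tmp/top.npz')['W'].reshape(-1,3); B=np.load('/tmp/side.npz')['W'].reshape(-1,3)
def sel(P,c,z0,z1,r=.036): 
    with np.errstate(all='ignore'): return P[(np.hypot(P[:,0]-c[0],P[:,1]-c[1])<r)&(P[:,2]>z0)&(P[:,2]<z1)]
for n,c,R,z0,z1 in[('finial',(.648,.101),.018,.048,.09),('tenon',(.644,-.068),.022,.03,.08),('bun',(.64,-.153),.028,.041,.06)]:
  for nm,P in(('top',A),('side',B),('both',np.vstack([A,B]))):
    q=sel(P,c,z0,z1); s=least_squares(lambda p:np.hypot(q[:,0]-p[0],q[:,1]-p[1])-R,c,loss='soft_l1',f_scale=.002); print(n,nm,len(q),s.x.round(4),np.abs(s.fun).mean().round(4))
for nm,P in(('top',A),('side',B),('both',np.vstack([A,B]))):
    q=sel(P,(.642,.014),.03,.085); print('post',nm,len(q),cv2.minAreaRect((q[:,:2]*1000).astype(np.float32)))
q=A[(A[:,2]>.15)&(A[:,0]<.95)&(np.abs(A[:,1])<.35)]
for x in np.arange(.45,.95,.05):
    k=q[(q[:,0]>=x)&(q[:,0]<x+.05)]
    if len(k): print('x',x.round(2),len(k),k.min(0).round(3),k.max(0).round(3))
im=np.load('/tmp/top.npz')['im'];W=np.load('/tmp/top.npz')['W']
for y0 in np.arange(-.19,.15,.06):  # rack front/back edges from height
    k=A[(np.abs(A[:,1]-y0)<.006)&(A[:,2]>.009)&(A[:,2]<.03)&(A[:,0]>.56)&(A[:,0]<.72)]; print(y0.round(2),k[:,0].min().round(3),k[:,0].max().round(3))
```

```text
finial top 65 [0.6514 0.1033] 0.0005
finial side 423 [0.6502 0.1043] 0.0008
finial both 488 [0.6504 0.1043] 0.0008
tenon top 51 [ 0.6465 -0.0678] 0.0004
tenon side 320 [ 0.6452 -0.0665] 0.0009
tenon both 371 [ 0.6454 -0.0665] 0.0009
bun top 28 [ 0.6415 -0.1538] 0.0002
bun side 143 [ 0.6404 -0.1524] 0.0012
bun both 171 [ 0.6407 -0.1525] 0.0012
post top 176 ((643.1158447265625, 14.226430892944336), (39.18142318725586, 40.29679489135742), 82.77509307861328)
post side 727 ((641.8755493164062, 18.68606948852539), (43.11442947387695, 42.07990646362305), 83.1214370727539)
post both 903 ((642.125732421875, 17.446029663085938), (45.51670455932617, 42.873897552490234), 83.1214370727539)
x 0.5 55204 [ 0.504 -0.288  0.774] [0.55  0.129 1.021]
x 0.55 38199 [ 0.55  -0.288  0.704] [0.6   0.159 0.984]
x 0.6 4231 [ 0.6   -0.233  0.705] [0.64  0.144 0.904]
-0.19 0.593 0.692
-0.13 0.594 0.692
-0.07 0.595 0.694
-0.01 0.596 0.72
0.05 0.597 0.696
0.11 0.597 0.698
```

Run:
```python
from h import *
A=np.load('/tmp/top.npz')['W'].reshape(-1,3); B=np.load('/tmp/side.npz')['W'].reshape(-1,3)
P=np.vstack([A,B]); P=P[~np.isnan(P[:,0])]
for z in np.arange(.22,.42,.02):
    g=P[(np.hypot(P[:,0]-.145,P[:,1]+.608)<.15)&(P[:,2]>z)&(P[:,2]<z+.02)]
    R=np.array([[-.973,-.232],[-.232,.973]]); l=(g[:,:2]-[.145,-.608])@R
    if len(g): print('grip z',z.round(2),len(g),'toolx',np.percentile(l[:,0],[2,98]).round(3),'tooly',np.percentile(l[:,1],[2,98]).round(3))
a=np.array([.145,-.608]);b=np.array([.65,.104]);d=b-a;L=np.linalg.norm(d);d/=L
s=(P[:,:2]-a)@d; t=np.abs((P[:,:2]-a)@[-d[1],d[0]])
for k in np.arange(0,L,.08):
    q=P[(s>k)&(s<k+.08)&(t<.16)&(P[:,2]<.6)]; print('s',k.round(2),len(q),'zmax',np.percentile(q[:,2],99.5).round(3) if len(q) else 0)
```

```text
grip z 0.22 128 toolx [-0.014  0.008] tooly [-0.052  0.057]
grip z 0.24 143 toolx [-0.014  0.008] tooly [-0.052  0.057]
grip z 0.26 154 toolx [-0.013  0.009] tooly [-0.054  0.061]
grip z 0.28 207 toolx [-0.04  0.03] tooly [-0.076  0.089]
grip z 0.3 442 toolx [-0.04   0.027] tooly [-0.079  0.092]
grip z 0.32 481 toolx [-0.039  0.021] tooly [-0.089  0.097]
grip z 0.34 239 toolx [-0.027  0.022] tooly [-0.044  0.019]
grip z 0.36 244 toolx [-0.025  0.018] tooly [-0.047  0.019]
grip z 0.38 283 toolx [-0.04   0.031] tooly [-0.037  0.038]
grip z 0.4 263 toolx [-0.037  0.024] tooly [-0.001  0.04 ]
s 0.0 2429 zmax 0.446
s 0.08 2491 zmax 0.591
s 0.16 11748 zmax 0.599
s 0.24 5577 zmax 0.584
s 0.32 5427 zmax 0.067
s 0.4 5562 zmax 0.053
s 0.48 5786 zmax 0.023
s 0.56 6173 zmax 0.07
s 0.64 6757 zmax 0.089
s 0.72 6978 zmax 0.104
s 0.8 7526 zmax 0.12
```

Request:
{"fn": "play_rows", "kwargs": {"commands": [[[0.0, 0.0, 0.03, 0, 0, 0.15, 0], [0.02, 0.04, 0.04, 0, 0, 0.3, 0]]]}}

```text
time_s: 0.3
tcp_pos: [0.1646, -0.571, 0.2632]
ee_rot: [[-0.859, -0.512, -0.001], [-0.512, 0.859, -0.003], [0.002, -0.002, -1.0]]
wrist_force: [1.5, 0.8, -0.7]
gripper_width: 0.995
```

Run:
```python
from h import *
W=np.load('/tmp/top.npz')['W'];V=np.load('/tmp/side.npz')['W']
for p in[(475,353),(490,333),(505,312),(530,275),(550,245),(487,295),(460,190)]: print('top',p,W[p[1]-1:p[1]+2,p[0]-1:p[0]+2].reshape(-1,3).max(0).round(3))
for p in[(462,60),(457,110),(454,147),(505,88),(430,72),(525,150),(548,60)]: print('side',p,V[p[1],p[0]].round(3))
```

```text
top (475, 353) [ 0.254 -0.4    0.272]
top (490, 333) [ 0.293 -0.433  0.273]
top (505, 312) [ 0.334 -0.467  0.273]
top (530, 275) [nan nan nan]
top (550, 245) [ 0.468 -0.574  0.271]
top (487, 295) [ 0.362 -0.471  0.172]
top (460, 190) [ 0.623 -0.451  0.074]
side (462, 60) [ 0.396 -1.179  0.224]
side (457, 110) [ 0.356 -0.473  0.183]
side (454, 147) [ 0.351 -0.465  0.085]
side (505, 88) [ 0.253 -0.396  0.261]
side (430, 72) [ 0.444 -0.546  0.265]
side (525, 150) [ 0.172 -0.504  0.085]
side (548, 60) [ 0.163 -0.515  0.313]
```

Request:
{"fn": "play_rows", "kwargs": {"commands": [[[0, 0, 0.045, 0, 0, 0.14, 0], [0, 0, 0.09, 0, 0, 0.28, 0], [0.025, 0.035, 0.09, 0, 0, 0.42, 0], [0.05, 0.07, 0.09, 0, 0, 0.56, 0], [0.075, 0.105, 0.09, 0, 0, 0.7, 0]]]}}

```text
time_s: 0.8
tcp_pos: [0.2408, -0.4615, 0.3522]
ee_rot: [[-0.325, -0.946, 0.0], [-0.946, 0.325, 0.001], [-0.001, 0.0, -1.0]]
wrist_force: [0.4, 0.2, -0.2]
gripper_width: 0.996
```

Request:
{"fn": "play_rows", "kwargs": {"commands": [[[0.025, 0.04, 0, 0, 0, 0.11, 0], [0.05, 0.08, 0, 0, 0, 0.22, 0], [0.075, 0.12, 0, 0, 0, 0.32, 0], [0.1, 0.16, -0.01, 0, 0, 0.32, 0], [0.125, 0.2, -0.02, 0, 0, 0.32, 0]]]}}

```text
time_s: 1.3
tcp_pos: [0.3659, -0.261, 0.3324]
ee_rot: [[-0.016, -1.0, 0.001], [-1.0, 0.016, 0.0], [-0.0, -0.001, -1.0]]
wrist_force: [0.3, -0.8, -0.1]
gripper_width: 0.999
```

Request:
{"fn": "play_rows", "kwargs": {"commands": [[[0.028, 0.037, -0.015, 0, 0, 0, 0], [0.056, 0.073, -0.03, 0, 0, 0, 0], [0.084, 0.109, -0.045, 0, 0, 0, 0], [0.112, 0.146, -0.06, 0, 0, 0, 0], [0.142, 0.183, -0.075, 0, 0, 0, 0]]]}}

```text
time_s: 1.8
tcp_pos: [0.5078, -0.078, 0.2568]
ee_rot: [[-0.016, -1.0, -0.0], [-1.0, 0.016, 0.0], [-0.0, 0.0, -1.0]]
wrist_force: [1.4, -1.8, 0.8]
gripper_width: 1.0
```

Request:
{"fn": "play_rows", "kwargs": {"commands": [[[0.028, 0.037, -0.015, 0, 0, 0, 0], [0.056, 0.073, -0.03, 0, 0, 0, 0], [0.084, 0.109, -0.045, 0, 0, 0, 0], [0.112, 0.146, -0.06, 0, 0, 0, 0], [0.142, 0.182, -0.075, 0, 0, 0, 0]]]}}

```text
time_s: 2.3
tcp_pos: [0.6499, 0.1038, 0.1814]
ee_rot: [[-0.016, -1.0, -0.001], [-1.0, 0.016, -0.0], [0.0, 0.001, -1.0]]
wrist_force: [0.1, 0.1, -0.4]
gripper_width: 0.998
```

Over the finial; descend to TCP z 0.058 and close (36 mm of 87 → width about 0.41).

Request:
{"fn": "play_rows", "kwargs": {"commands": [[[0, 0, -0.03, 0, 0, 0, 0], [0, 0, -0.06, 0, 0, 0, 0], [0, 0, -0.09, 0, 0, 0, 0], [0, 0, -0.115, 0, 0, 0, 0], [0, 0, -0.123, 0, 0, 0, 0]]]}}

```text
time_s: 2.8
tcp_pos: [0.647, 0.1015, 0.0556]
ee_rot: [[-0.017, -1.0, -0.007], [-1.0, 0.017, -0.002], [0.002, 0.007, -1.0]]
wrist_force: [0.1, 0.0, 0.1]
gripper_width: 1.0
```

Request:
{"fn": "play_rows", "kwargs": {"commands": [[[0, 0, 0, 0, 0, 0, 0.3], [0, 0, 0, 0, 0, 0, 0.45], [0, 0, 0, 0, 0, 0, 0.6], [0, 0, 0, 0, 0, 0, 0.8], [0, 0, 0, 0, 0, 0, 1]]]}}

```text
time_s: 3.3
tcp_pos: [0.6498, 0.1023, 0.0606]
ee_rot: [[-0.016, -1.0, 0.002], [-1.0, 0.016, 0.001], [-0.001, -0.002, -1.0]]
wrist_force: [0.6, 0.8, 0.2]
gripper_width: 0.637
```

Request:
{"fn": "play_rows", "kwargs": {"commands": [[[0, 0, 0, 0, 0, 0, 1], [0, 0, 0, 0, 0, 0, 1], [0, 0, 0, 0, 0, 0, 1]]]}}

```text
time_s: 3.6
tcp_pos: [0.6496, 0.1022, 0.0597]
ee_rot: [[-0.016, -1.0, 0.0], [-1.0, 0.016, 0.0], [-0.0, -0.0, -1.0]]
wrist_force: [-0.4, -0.6, 0.3]
gripper_width: 0.402
```

Request:
{"fn": "play_rows", "kwargs": {"commands": [[[0, 0, 0.01, 0, 0, 0, 1], [0, 0, 0.03, 0, 0, 0, 1], [0, 0, 0.06, 0, 0, 0, 1], [0, 0, 0.09, 0, 0, 0, 1], [0, 0, 0.11, 0, 0, 0, 1]]]}}

```text
time_s: 4.1
tcp_pos: [0.6502, 0.1023, 0.1726]
ee_rot: [[-0.016, -1.0, 0.003], [-1.0, 0.016, 0.001], [-0.001, -0.003, -1.0]]
wrist_force: [0.4, 1.1, -1.0]
gripper_width: 0.405
```

Request:
{"fn": "play_rows", "kwargs": {"commands": [[[-0.02, -0.02, 0, 0, 0, 0, 1], [-0.044, -0.053, 0, 0, 0, 0, 1], [-0.068, -0.088, 0, 0, 0, 0, 1], [-0.092, -0.123, 0, 0, 0, 0, 1], [-0.116, -0.158, 0, 0, 0, 0, 1]]]}}

```text
time_s: 4.6
tcp_pos: [0.5322, -0.057, 0.1701]
ee_rot: [[-0.015, -1.0, 0.0], [-1.0, 0.015, 0.0], [-0.0, -0.0, -1.0]]
wrist_force: [0.4, -0.3, -0.8]
gripper_width: 0.406
```

Request:
{"fn": "play_rows", "kwargs": {"commands": [[[-0.022, -0.037, 0, 0, 0, 0, 1], [-0.045, -0.074, 0, 0, 0, 0, 1], [-0.065, -0.108, 0, 0, 0, 0, 1], [-0.078, -0.131, 0, 0, 0, 0, 1], [-0.078, -0.131, -0.02, 0, 0, 0, 1]]]}}

```text
time_s: 5.1
tcp_pos: [0.4556, -0.1894, 0.1524]
ee_rot: [[-0.019, -1.0, 0.006], [-1.0, 0.019, -0.001], [0.001, -0.006, -1.0]]
wrist_force: [1.3, -0.4, -1.4]
gripper_width: 0.405
```

Request:
{"fn": "play_rows", "kwargs": {"commands": [[[0, 0, -0.03, 0, 0, 0, 1], [0, 0, -0.06, 0, 0, 0, 1], [0, 0, -0.08, 0, 0, 0, 1], [0, 0, -0.09, 0, 0, 0, 1], [0, 0, -0.09, 0, 0, 0, 1]]]}}

```text
time_s: 5.6
tcp_pos: [0.4548, -0.1868, 0.0588]
ee_rot: [[-0.016, -1.0, -0.003], [-1.0, 0.016, 0.0], [-0.0, 0.003, -1.0]]
wrist_force: [0.1, 0.7, -1.0]
gripper_width: 0.406
```

Run:
```python
from h import *
c=cap('side'); im=c['image']; save(cv2.resize(im[130:310,210:450],None,fx=3.2,fy=3.2,interpolation=cv2.INTER_CUBIC),'s1.png')
W=cloud(c).reshape(-1,3)
q=W[(np.hypot(W[:,0]-.4556,W[:,1]+.185)<.035)]
for z in np.arange(.012,.05,.004):
    k=q[(q[:,2]>z)&(q[:,2]<z+.004)]
    if len(k): print(z.round(3),len(k),k.min(0).round(3),k.max(0).round(3))
print(r.sense()['tcp_pos'],r.sense()['wrist_force'])
```

```text
0.012 162 [ 0.423 -0.207  0.012] [ 0.489 -0.16   0.016]
0.016 4 [ 0.488 -0.192  0.016] [ 0.49  -0.184  0.02 ]
0.02 9 [ 0.433 -0.193  0.021] [ 0.489 -0.162  0.024]
0.024 34 [ 0.433 -0.188  0.024] [ 0.477 -0.16   0.028]
0.028 31 [ 0.433 -0.186  0.028] [ 0.474 -0.158  0.032]
0.032 30 [ 0.432 -0.181  0.032] [ 0.474 -0.161  0.036]
0.036 31 [ 0.432 -0.181  0.036] [ 0.475 -0.16   0.04 ]
0.04 50 [ 0.433 -0.192  0.04 ] [ 0.477 -0.161  0.044]
0.044 41 [ 0.435 -0.188  0.044] [ 0.473 -0.163  0.048]
0.048 25 [ 0.438 -0.181  0.048] [ 0.472 -0.165  0.052]
[ 0.45572935 -0.18690472  0.05986924] [-0.30156829  0.13785925 -0.00945227]
```

View pics/s1.png

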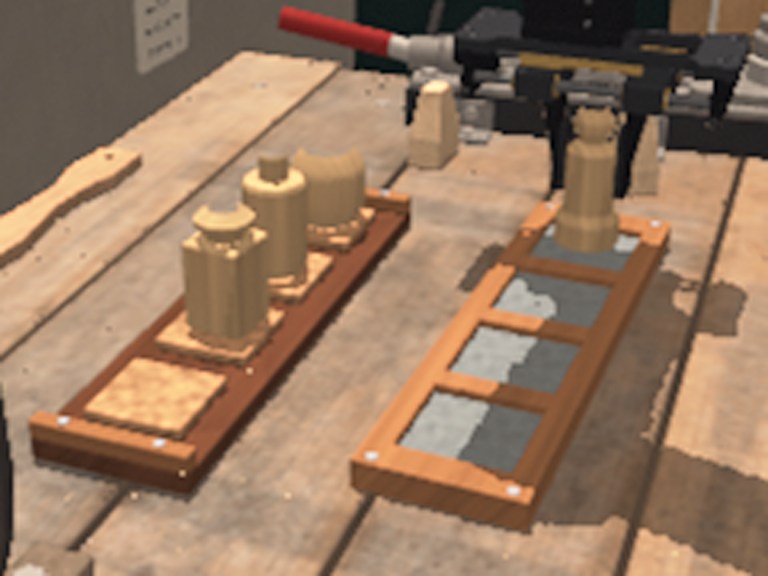

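The finial hangs upright inside the rightmost pocket, base about 9–10 mm above the floor and near the centre. Lower and release.

Request:
{"fn": "play_rows", "kwargs": {"commands": [[[0, 0, -0.004, 0, 0, 0, 1], [0, 0, -0.007, 0, 0, 0, 1], [0, 0, -0.009, 0, 0, 0, 1], [0, 0, -0.01, 0, 0, 0, 1], [0, 0, -0.01, 0, 0, 0, 1]]]}}

```text
time_s: 6.15
tcp_pos: [0.4555, -0.1868, 0.0497]
ee_rot: [[-0.016, -1.0, 0.0], [-1.0, 0.016, -0.0], [0.0, -0.0, -1.0]]
wrist_force: [0.4, 0.3, -0.7]
gripper_width: 0.4
```

Request:
{"fn": "play_rows", "kwargs": {"commands": [[[0, 0, -0.001, 0, 0, 0, 1], [0, 0, -0.0015, 0, 0, 0, 1], [0, 0, -0.0015, 0, 0, 0, 1]]]}}

```text
time_s: 6.45
tcp_pos: [0.4557, -0.1869, 0.0495]
ee_rot: [[-0.015, -1.0, 0.0], [-1.0, 0.015, -0.001], [0.001, -0.0, -1.0]]
wrist_force: [-2.3, 1.1, 8.8]
gripper_width: 0.405
```

Contact (8.8 N). Back off slightly and open.

Request:
{"fn": "play_rows", "kwargs": {"commands": [[[0, 0, 0.001, 0, 0, 0, 0.6], [0, 0, 0.001, 0, 0, 0, 0.4], [0, 0, 0.001, 0, 0, 0, 0.2], [0, 0, 0.001, 0, 0, 0, 0], [0, 0, 0.001, 0, 0, 0, 0]]]}}

```text
time_s: 6.95
tcp_pos: [0.4554, -0.1868, 0.0489]
ee_rot: [[-0.016, -1.0, -0.0], [-1.0, 0.016, 0.0], [-0.0, 0.0, -1.0]]
wrist_force: [-0.6, -0.6, 0.2]
gripper_width: 0.682
```

Request:
{"fn": "play_rows", "kwargs": {"commands": [[[0, 0, 0, 0, 0, 0, 0], [0, 0, 0.03, 0, 0, 0, 0], [0, 0, 0.06, 0, 0, 0, 0], [0, 0, 0.1, 0, 0, 0, 0], [0, 0, 0.14, 0, 0, 0, 0]]]}}

```text
time_s: 7.45
tcp_pos: [0.4549, -0.1868, 0.1902]
ee_rot: [[-0.016, -1.0, -0.001], [-1.0, 0.016, 0.0], [-0.0, 0.001, -1.0]]
wrist_force: [2.0, -0.5, -0.9]
gripper_width: 0.993
```

Request:
{"fn": "play_rows", "kwargs": {"commands": [[[0.03, 0.035, 0, 0, 0, 0, 0], [0.06, 0.07, 0, 0, 0, 0, 0], [0.09, 0.105, 0, 0, 0, -0.05, 0], [0.12, 0.14, 0, 0, 0, -0.105, 0], [0.15, 0.172, 0, 0, 0, -0.105, 0]]]}}

```text
time_s: 7.95
tcp_pos: [0.6063, -0.0131, 0.189]
ee_rot: [[-0.121, -0.993, -0.0], [-0.993, 0.121, 0.0], [-0.0, 0.0, -1.0]]
wrist_force: [0.2, 0.3, 0.7]
gripper_width: 1.001
```

Request:
{"fn": "play_rows", "kwargs": {"commands": [[[0.02, 0.02, -0.01, 0, 0, 0, 0], [0.038, 0.03, -0.03, 0, 0, 0, 0], [0.038, 0.03, -0.06, 0, 0, 0, 0], [0.038, 0.03, -0.06, 0, 0, 0, 0]]]}}

```text
time_s: 8.35
tcp_pos: [0.6403, 0.0153, 0.1237]
ee_rot: [[-0.121, -0.993, -0.011], [-0.993, 0.121, -0.001], [0.003, 0.011, -1.0]]
wrist_force: [-0.4, -0.2, -0.9]
gripper_width: 0.999
```

Request:
{"fn": "play_rows", "kwargs": {"commands": [[[0, 0, -0.03, 0, 0, 0, 0], [0, 0, -0.06, 0, 0, 0, 0], [0, 0, -0.08, 0, 0, 0, 0], [0, 0, -0.082, 0, 0, 0, 0.2], [0, 0, -0.082, 0, 0, 0, 0.35]]]}}

```text
time_s: 8.85
tcp_pos: [0.6439, 0.0149, 0.0482]
ee_rot: [[-0.12, -0.993, 0.001], [-0.993, 0.12, -0.0], [0.0, -0.001, -1.0]]
wrist_force: [-0.0, 0.0, 1.0]
gripper_width: 0.894
```

Request:
{"fn": "play_rows", "kwargs": {"commands": [[[0, 0, 0, 0, 0, 0, 0.5], [0, 0, 0, 0, 0, 0, 0.7], [0, 0, 0, 0, 0, 0, 1], [0, 0, 0, 0, 0, 0, 1], [0, 0, 0, 0, 0, 0, 1]]]}}

```text
time_s: 9.35
tcp_pos: [0.6433, 0.0151, 0.0474]
ee_rot: [[-0.121, -0.993, -0.0], [-0.993, 0.121, -0.0], [0.0, 0.0, -1.0]]
wrist_force: [-0.6, 1.1, 2.8]
gripper_width: 0.457
```

Request:
{"fn": "play_rows", "kwargs": {"commands": [[[0, 0, 0, 0, 0, 0, 1], [0, 0, 0, 0, 0, 0, 1], [0, 0, 0, 0, 0, 0, 1]]]}}

```text
time_s: 9.65
tcp_pos: [0.6433, 0.0152, 0.0474]
ee_rot: [[-0.121, -0.993, -0.0], [-0.993, 0.121, -0.0], [0.0, 0.0, -1.0]]
wrist_force: [-1.2, 0.6, 3.9]
gripper_width: 0.458
```

Request:
{"fn": "play_rows", "kwargs": {"commands": [[[0, 0, 0.01, 0, 0, 0, 1], [0, 0, 0.03, 0, 0, 0, 1], [0, 0, 0.06, 0, 0, 0, 1], [0, 0, 0.09, 0, 0, 0, 1], [0, 0, 0.11, 0, 0, 0, 1]]]}}

```text
time_s: 10.15
tcp_pos: [0.6444, 0.0153, 0.1597]
ee_rot: [[-0.12, -0.993, 0.003], [-0.993, 0.12, 0.0], [-0.001, -0.003, -1.0]]
wrist_force: [0.2, -0.6, -0.3]
gripper_width: 0.456
```

Request:
{"fn": "play_rows", "kwargs": {"commands": [[[-0.02, -0.01, 0, 0, 0, 0, 1], [-0.055, -0.03, 0, 0, 0, 0.02, 1], [-0.09, -0.055, 0, 0, 0, 0.04, 1], [-0.125, -0.078, 0, 0, 0, 0.06, 1], [-0.16, -0.1, 0, 0, 0, 0.075, 1]]]}}

```text
time_s: 10.65
tcp_pos: [0.482, -0.0856, 0.1572]
ee_rot: [[-0.045, -0.999, 0.001], [-0.999, 0.045, 0.0], [-0.0, -0.001, -1.0]]
wrist_force: [0.4, -0.5, -1.2]
gripper_width: 0.456
```

Request:
{"fn": "play_rows", "kwargs": {"commands": [[[-0.024, -0.0155, 0, 0, 0, 0, 1], [-0.024, -0.0155, -0.03, 0, 0, 0, 1], [-0.024, -0.0155, -0.06, 0, 0, 0, 1], [-0.024, -0.0155, -0.09, 0, 0, 0, 1], [-0.024, -0.0155, -0.105, 0, 0, 0, 1]]]}}

```text
time_s: 11.15
tcp_pos: [0.4581, -0.1005, 0.0502]
ee_rot: [[-0.047, -0.999, -0.003], [-0.999, 0.047, 0.0], [0.0, 0.003, -1.0]]
wrist_force: [-0.5, -0.9, -0.3]
gripper_width: 0.456
```

Request:
{"fn": "play_rows", "kwargs": {"commands": [[[0, 0, 0, 0, 0, 0, 1]]]}}

```text
time_s: 11.25
tcp_pos: [0.4578, -0.1005, 0.0503]
ee_rot: [[-0.047, -0.999, -0.005], [-0.999, 0.047, -0.0], [0.001, 0.005, -1.0]]
wrist_force: [-0.6, 0.6, -0.7]
gripper_width: 0.457
```

Request:
{"fn": "play_rows", "kwargs": {"commands": [[[0, 0, -0.005, 0, 0, 0, 1], [0, 0, -0.009, 0, 0, 0, 1], [0, 0, -0.012, 0, 0, 0, 1], [0, 0, -0.013, 0, 0, 0, 1], [0, 0, -0.013, 0, 0, 0, 1]]]}}

```text
time_s: 11.75
tcp_pos: [0.4596, -0.1003, 0.0393]
ee_rot: [[-0.046, -0.999, 0.0], [-0.999, 0.046, 0.0], [-0.0, -0.0, -1.0]]
wrist_force: [-0.0, 0.1, -0.3]
gripper_width: 0.454
```

Request:
{"fn": "play_rows", "kwargs": {"commands": [[[0, 0, -0.001, 0, 0, 0, 1], [0, 0, -0.002, 0, 0, 0, 1], [0, 0, -0.002, 0, 0, 0, 1]]]}}

```text
time_s: 12.05
tcp_pos: [0.4596, -0.1003, 0.0374]
ee_rot: [[-0.046, -0.999, 0.0], [-0.999, 0.046, -0.0], [0.0, -0.0, -1.0]]
wrist_force: [-0.2, 0.6, 1.0]
gripper_width: 0.457
```

Floor reached; release and retreat, then go to the tenon leg (0.6455, −0.067).

Request:
{"fn": "play_rows", "kwargs": {"commands": [[[0, 0, 0, 0, 0, 0, 0.5], [0, 0, 0, 0, 0, 0, 0.3], [0, 0, 0, 0, 0, 0, 0.1], [0, 0, 0, 0, 0, 0, 0], [0, 0, 0, 0, 0, 0, 0]]]}}

```text
time_s: 12.55
tcp_pos: [0.4594, -0.1003, 0.037]
ee_rot: [[-0.046, -0.999, -0.0], [-0.999, 0.046, 0.0], [-0.0, 0.0, -1.0]]
wrist_force: [-0.2, 0.3, -0.5]
gripper_width: 0.777
```

Request:
{"fn": "play_rows", "kwargs": {"commands": [[[0, 0, 0, 0, 0, 0, 0], [0, 0, 0.03, 0, 0, 0, 0], [0, 0, 0.06, 0, 0, 0, 0], [0, 0, 0.1, 0, 0, 0, 0], [0, 0, 0.135, 0, 0, 0, 0]]]}}

```text
time_s: 13.05
tcp_pos: [0.4593, -0.1004, 0.1738]
ee_rot: [[-0.046, -0.999, 0.001], [-0.999, 0.046, -0.0], [0.0, -0.001, -1.0]]
wrist_force: [0.9, -0.4, 0.1]
gripper_width: 1.0
```

Request:
{"fn": "play_rows", "kwargs": {"commands": [[[0.04, 0, 0, 0, 0, 0.015, 0], [0.08, 0.01, 0, 0, 0, 0.03, 0], [0.12, 0.02, 0, 0, 0, 0.03, 0], [0.16, 0.03, 0, 0, 0, 0.03, 0], [0.186, 0.033, -0.02, 0, 0, 0.03, 0]]]}}

```text
time_s: 13.55
tcp_pos: [0.6499, -0.0665, 0.1544]
ee_rot: [[-0.014, -1.0, 0.007], [-1.0, 0.014, -0.0], [0.0, -0.007, -1.0]]
wrist_force: [0.0, 0.3, 0.3]
gripper_width: 1.0
```

Request:
{"fn": "play_rows", "kwargs": {"commands": [[[0, 0, -0.025, 0, 0, 0, 0], [0, 0, -0.025, 0, 0, 0, 0]]]}}

```text
time_s: 13.75
tcp_pos: [0.6429, -0.0671, 0.1221]
ee_rot: [[-0.017, -1.0, -0.01], [-1.0, 0.017, 0.0], [0.0, 0.01, -1.0]]
wrist_force: [-1.0, -0.2, 0.4]
gripper_width: 1.003
```

Request:
{"fn": "play_rows", "kwargs": {"commands": [[[0, 0, -0.03, 0, 0, 0, 0], [0, 0, -0.06, 0, 0, 0, 0], [0, 0, -0.078, 0, 0, 0, 0], [0, 0, -0.081, 0, 0, 0, 0.2], [0, 0, -0.081, 0, 0, 0, 0.35]]]}}

```text
time_s: 14.25
tcp_pos: [0.6456, -0.0675, 0.047]
ee_rot: [[-0.016, -1.0, 0.001], [-1.0, 0.016, -0.0], [0.0, -0.001, -1.0]]
wrist_force: [-0.4, -0.5, -0.2]
gripper_width: 0.896
```

Request:
{"fn": "play_rows", "kwargs": {"commands": [[[0, 0, 0, 0, 0, 0, 0.5], [0, 0, 0, 0, 0, 0, 0.7], [0, 0, 0, 0, 0, 0, 1], [0, 0, 0, 0, 0, 0, 1], [0, 0, 0, 0, 0, 0, 1]]]}}

```text
time_s: 14.75
tcp_pos: [0.6455, -0.0673, 0.0466]
ee_rot: [[-0.016, -1.0, 0.0], [-1.0, 0.016, -0.0], [0.0, -0.0, -1.0]]
wrist_force: [0.1, 0.9, 1.1]
gripper_width: 0.497
```

Request:
{"fn": "play_rows", "kwargs": {"commands": [[[0, 0, 0, 0, 0, 0, 1], [0, 0, 0, 0, 0, 0, 1]]]}}

```text
time_s: 14.95
tcp_pos: [0.6455, -0.0673, 0.0466]
ee_rot: [[-0.016, -1.0, 0.0], [-1.0, 0.016, -0.0], [0.0, -0.0, -1.0]]
wrist_force: [-1.0, 0.9, 5.3]
gripper_width: 0.5
```

Request:
{"fn": "play_rows", "kwargs": {"commands": [[[0, 0, 0.01, 0, 0, 0, 1], [0, 0, 0.03, 0, 0, 0, 1], [0, 0, 0.06, 0, 0, 0, 1], [0, 0, 0.09, 0, 0, 0, 1], [0, 0, 0.1, 0, 0, 0, 1]]]}}

```text
time_s: 15.45
tcp_pos: [0.6474, -0.0674, 0.1499]
ee_rot: [[-0.016, -1.0, 0.007], [-1.0, 0.016, 0.0], [-0.0, -0.007, -1.0]]
wrist_force: [1.0, 0.5, -0.4]
gripper_width: 0.497
```

Request:
{"fn": "play_rows", "kwargs": {"commands": [[[-0.02, 0.008, 0, 0, 0, 0, 1], [-0.055, 0.02, 0, 0, 0, 0, 1], [-0.09, 0.03, 0, 0, 0, 0, 1], [-0.125, 0.04, 0, 0, 0, 0, 1], [-0.16, 0.052, 0, 0, 0, 0, 1]]]}}

```text
time_s: 15.95
tcp_pos: [0.4833, -0.0153, 0.145]
ee_rot: [[-0.017, -1.0, -0.002], [-1.0, 0.017, -0.0], [0.0, 0.002, -1.0]]
wrist_force: [-0.5, -0.0, -1.2]
gripper_width: 0.492
```

Request:
{"fn": "play_rows", "kwargs": {"commands": [[[-0.022, 0, 0, 0, 0, 0, 1], [-0.022, 0, -0.03, 0, 0, 0, 1], [-0.022, 0, -0.06, 0, 0, 0, 1], [-0.022, 0, -0.09, 0, 0, 0, 1], [-0.022, 0, -0.098, 0, 0, 0, 1]]]}}

```text
time_s: 16.45
tcp_pos: [0.4605, -0.016, 0.045]
ee_rot: [[-0.017, -1.0, -0.007], [-1.0, 0.017, -0.002], [0.002, 0.007, -1.0]]
wrist_force: [-0.9, -0.3, -1.6]
gripper_width: 0.501
```

Request:
{"fn": "play_rows", "kwargs": {"commands": [[[0, 0, -0.005, 0, 0, 0, 1], [0, 0, -0.008, 0, 0, 0, 1], [0, 0, -0.01, 0, 0, 0, 1], [0, 0, -0.01, 0, 0, 0, 1], [0, 0, -0.01, 0, 0, 0, 1]]]}}

```text
time_s: 16.95
tcp_pos: [0.4639, -0.0152, 0.0387]
ee_rot: [[-0.016, -1.0, 0.001], [-1.0, 0.016, 0.0], [-0.0, -0.001, -1.0]]
wrist_force: [-0.5, 0.2, -0.3]
gripper_width: 0.498
```

Request:
{"fn": "play_rows", "kwargs": {"commands": [[[0, 0, -0.001, 0, 0, 0, 1], [0, 0, -0.002, 0, 0, 0, 1], [0, 0, -0.002, 0, 0, 0, 1]]]}}

```text
time_s: 17.25
tcp_pos: [0.4637, -0.0153, 0.0365]
ee_rot: [[-0.016, -1.0, 0.001], [-1.0, 0.016, 0.0], [-0.0, -0.001, -1.0]]
wrist_force: [-1.5, 0.3, 4.6]
gripper_width: 0.496
```

Request:
{"fn": "play_rows", "kwargs": {"commands": [[[0, 0, 0, 0, 0, 0, 0.5], [0, 0, 0, 0, 0, 0, 0.3], [0, 0, 0, 0, 0, 0, 0.1], [0, 0, 0, 0, 0, 0, 0], [0, 0, 0, 0, 0, 0, 0]]]}}

```text
time_s: 17.75
tcp_pos: [0.4633, -0.0154, 0.0358]
ee_rot: [[-0.016, -1.0, -0.0], [-1.0, 0.016, -0.0], [0.0, 0.0, -1.0]]
wrist_force: [0.5, 0.8, -0.5]
gripper_width: 0.775
```

Request:
{"fn": "play_rows", "kwargs": {"commands": [[[0, 0, 0, 0, 0, 0, 0], [0, 0, 0.03, 0, 0, 0, 0], [0, 0, 0.06, 0, 0, 0, 0], [0, 0, 0.1, 0, 0, 0, 0], [0, 0, 0.135, 0, 0, 0, 0]]]}}

```text
time_s: 18.25
tcp_pos: [0.4633, -0.0154, 0.1727]
ee_rot: [[-0.016, -1.0, 0.0], [-1.0, 0.016, -0.0], [-0.0, -0.0, -1.0]]
wrist_force: [-0.1, -0.2, -0.6]
gripper_width: 0.995
```

Request:
{"fn": "play_rows", "kwargs": {"commands": [[[0.035, -0.025, 0, 0, 0, 0, 0], [0.07, -0.055, 0, 0, 0, 0, 0], [0.105, -0.085, 0, 0, 0, 0, 0], [0.14, -0.115, 0, 0, 0, 0, 0], [0.177, -0.1375, -0.02, 0, 0, 0, 0]]]}}

```text
time_s: 18.75
tcp_pos: [0.6434, -0.1551, 0.1537]
ee_rot: [[-0.016, -1.0, 0.006], [-1.0, 0.016, -0.001], [0.001, -0.006, -1.0]]
wrist_force: [0.6, 0.6, 0.2]
gripper_width: 1.002
```

Request:
{"fn": "play_rows", "kwargs": {"commands": [[[0, 0, -0.03, 0, 0, 0, 0], [0, 0, -0.045, 0, 0, 0, 0], [0, 0, -0.045, 0, 0, 0, 0], [0, 0, -0.045, 0, 0, 0, 0]]]}}

```text
time_s: 19.15
tcp_pos: [0.6406, -0.153, 0.1062]
ee_rot: [[-0.016, -1.0, -0.0], [-1.0, 0.016, -0.0], [0.0, 0.0, -1.0]]
wrist_force: [1.4, 0.8, 0.8]
gripper_width: 1.0
```

Request:
{"fn": "play_rows", "kwargs": {"commands": [[[0, 0, -0.025, 0, 0, 0, 0], [0, 0, -0.05, 0, 0, 0, 0], [0, 0, -0.067, 0, 0, 0, 0], [0, 0, -0.072, 0, 0, 0, 0.1], [0, 0, -0.072, 0, 0, 0, 0.25]]]}}

```text
time_s: 19.65
tcp_pos: [0.6409, -0.1527, 0.035]
ee_rot: [[-0.015, -1.0, 0.001], [-1.0, 0.015, -0.0], [0.0, -0.001, -1.0]]
wrist_force: [0.6, 0.4, 0.0]
gripper_width: 0.895
```

Request:
{"fn": "play_rows", "kwargs": {"commands": [[[0, 0, 0, 0, 0, 0, 0.4], [0, 0, 0, 0, 0, 0, 0.6], [0, 0, 0, 0, 0, 0, 1], [0, 0, 0, 0, 0, 0, 1], [0, 0, 0, 0, 0, 0, 1]]]}}

```text
time_s: 20.15
tcp_pos: [0.641, -0.1529, 0.0354]
ee_rot: [[-0.016, -1.0, 0.002], [-1.0, 0.016, -0.0], [0.0, -0.002, -1.0]]
wrist_force: [-0.7, 0.3, 6.3]
gripper_width: 0.633
```

Request:
{"fn": "play_rows", "kwargs": {"commands": [[[0, 0, 0, 0, 0, 0, 1], [0, 0, 0, 0, 0, 0, 1]]]}}

```text
time_s: 20.35
tcp_pos: [0.641, -0.1528, 0.0354]
ee_rot: [[-0.016, -1.0, 0.002], [-1.0, 0.016, -0.0], [0.0, -0.002, -1.0]]
wrist_force: [-1.0, 0.2, 5.9]
gripper_width: 0.638
```

Request:
{"fn": "play_rows", "kwargs": {"commands": [[[0, 0, 0.01, 0, 0, 0, 1], [0, 0, 0.03, 0, 0, 0, 1], [0, 0, 0.06, 0, 0, 0, 1], [0, 0, 0.09, 0, 0, 0, 1], [0, 0, 0.12, 0, 0, 0, 1]]]}}

```text
time_s: 20.85
tcp_pos: [0.6401, -0.1528, 0.1551]
ee_rot: [[-0.016, -1.0, -0.001], [-1.0, 0.016, 0.0], [-0.0, 0.001, -1.0]]
wrist_force: [1.2, 1.2, -0.5]
gripper_width: 0.635
```

Request:
{"fn": "play_rows", "kwargs": {"commands": [[[-0.02, 0.02, 0, 0, 0, 0, 1], [-0.045, 0.055, 0, 0, 0, 0, 1], [-0.07, 0.09, 0, 0, 0, 0, 1], [-0.095, 0.125, 0, 0, 0, 0, 1], [-0.12, 0.16, 0, 0, 0, 0, 1]]]}}

```text
time_s: 21.35
tcp_pos: [0.5192, 0.0082, 0.1542]
ee_rot: [[-0.017, -1.0, 0.0], [-1.0, 0.017, 0.0], [-0.0, -0.0, -1.0]]
wrist_force: [1.1, 0.9, -0.8]
gripper_width: 0.637
```

Request:
{"fn": "play_rows", "kwargs": {"commands": [[[-0.027, 0.032, 0, 0, 0, 0, 1], [-0.053, 0.0625, 0, 0, 0, 0, 1], [-0.053, 0.0625, -0.03, 0, 0, 0, 1], [-0.053, 0.0625, -0.07, 0, 0, 0, 1], [-0.053, 0.0625, -0.11, 0, 0, 0, 1]]]}}

```text
time_s: 21.85
tcp_pos: [0.4678, 0.0705, 0.044]
ee_rot: [[-0.015, -1.0, 0.003], [-1.0, 0.015, 0.002], [-0.002, -0.003, -1.0]]
wrist_force: [-0.3, 1.2, -0.5]
gripper_width: 0.635
```

Request:
{"fn": "play_rows", "kwargs": {"commands": [[[0, 0, -0.005, 0, 0, 0, 1], [0, 0, -0.01, 0, 0, 0, 1], [0, 0, -0.014, 0, 0, 0, 1], [0, 0, -0.017, 0, 0, 0, 1], [0, 0, -0.018, 0, 0, 0, 1]]]}}

```text
time_s: 22.35
tcp_pos: [0.4681, 0.0699, 0.027]
ee_rot: [[-0.016, -1.0, 0.002], [-1.0, 0.016, 0.001], [-0.001, -0.002, -1.0]]
wrist_force: [-0.0, -0.3, -0.5]
gripper_width: 0.637
```

Request:
{"fn": "play_rows", "kwargs": {"commands": [[[0, 0, -0.001, 0, 0, 0, 1], [0, 0, -0.002, 0, 0, 0, 1], [0, 0, -0.002, 0, 0, 0, 1]]]}}

```text
time_s: 22.65
tcp_pos: [0.4679, 0.0699, 0.0253]
ee_rot: [[-0.016, -1.0, 0.001], [-1.0, 0.016, 0.0], [-0.0, -0.001, -1.0]]
wrist_force: [-2.1, 0.9, 6.2]
gripper_width: 0.635
```

Contact. Release, rise, and pull back clear of the view.

Request:
{"fn": "play_rows", "kwargs": {"commands": [[[0, 0, 0, 0, 0, 0, 0.3], [0, 0, 0, 0, 0, 0, 0.15], [0, 0, 0, 0, 0, 0, 0], [0, 0, 0, 0, 0, 0, 0], [0, 0, 0, 0, 0, 0, 0]]]}}

```text
time_s: 23.15
tcp_pos: [0.4674, 0.0697, 0.0239]
ee_rot: [[-0.016, -1.0, -0.0], [-1.0, 0.016, -0.0], [0.0, 0.0, -1.0]]
wrist_force: [0.3, 0.1, 0.6]
gripper_width: 0.96
```

Request:
{"fn": "play_rows", "kwargs": {"commands": [[[0, 0, 0, 0, 0, 0, 0], [0, 0, 0.03, 0, 0, 0, 0], [0, 0, 0.07, 0, 0, 0, 0], [0, 0, 0.12, 0, 0, 0, 0], [0, 0, 0.16, 0, 0, 0, 0]]]}}

```text
time_s: 23.65
tcp_pos: [0.4677, 0.0697, 0.1867]
ee_rot: [[-0.016, -1.0, 0.002], [-1.0, 0.016, 0.001], [-0.001, -0.002, -1.0]]
wrist_force: [1.7, 1.5, 0.4]
gripper_width: 0.998
```

Request:
{"fn": "play_rows", "kwargs": {"commands": [[[0, 0.04, 0.02, 0, 0, 0, 0], [0, 0.08, 0.04, 0, 0, 0, 0], [0, 0.12, 0.05, 0, 0, 0, 0], [-0.01, 0.16, 0.05, 0, 0, 0, 0], [-0.02, 0.2, 0.05, 0, 0, 0, 0]]]}}

```text
time_s: 24.15
tcp_pos: [0.447, 0.2712, 0.2344]
ee_rot: [[-0.016, -1.0, 0.0], [-1.0, 0.016, 0.001], [-0.001, -0.0, -1.0]]
wrist_force: [1.5, 0.5, 0.3]
gripper_width: 1.001
```

Run:
```python
from h import *
from scipy.optimize import least_squares
c=cap('top'); im=c['image']; A=cloud(c).reshape(-1,3); d=cap('side'); B=cloud(d).reshape(-1,3)
a=cv2.resize(im[160:285,215:440],(790,439),interpolation=cv2.INTER_CUBIC); save(a,'end_top.png'); save(d['image'],'end_side.png')
P=np.vstack([A,B]); P=P[~np.isnan(P[:,0])]
def sel(c,z0,z1,r=.034): return P[(np.hypot(P[:,0]-c[0],P[:,1]-c[1])<r)&(P[:,2]>z0)&(P[:,2]<z1)]
for n,c,R,lo,hi,top in[('finial',(.4556,-.1848),.018,.040,.078,.112),('tenon',(.4635,-.0153),.022,.022,.07,.096),('bun',(.4677,.0698),.028,.031,.049,.068)]:
  for z0,z1 in((lo,(lo+hi)/2),((lo+hi)/2,hi)):
    q=sel(c,z0,z1); s=least_squares(lambda p:np.hypot(q[:,0]-p[0],q[:,1]-p[1])-R,c,loss='soft_l1',f_scale=.002); print(n,len(q),'off mm',((s.x-c)*1000).round(1),end=' ')
  print('ztop',np.percentile(sel(c,.02,.2)[:,2],99).round(4),'want',top)
c=(.4595,-.1002);q=sel(c,.022,.07); print('post',cv2.minAreaRect((q[:,:2]*1000).astype(np.float32)),'ztop',np.percentile(sel(c,.02,.2)[:,2],99).round(4),'want .092')
print(r.sense()['tcp_pos'],r.sense()['time_s'])
```

```text
finial 64 off mm [ 0.8 -0.2] finial 119 off mm [ 1.  -0.6] ztop 0.1134 want 0.112
tenon 225 off mm [0.4 0.5] tenon 260 off mm [0.5 0.5] ztop 0.0947 want 0.096
bun 136 off mm [0.2 0.2] bun 154 off mm [0.2 0.1] ztop 0.0696 want 0.068
post ((455.39398193359375, -97.44560241699219), (45.63181686401367, 32.473114013671875), 89.23397064208984) ztop 0.0942 want .092
[0.44662043 0.27338494 0.23371325] 24.25
```

View pics/end_top.png

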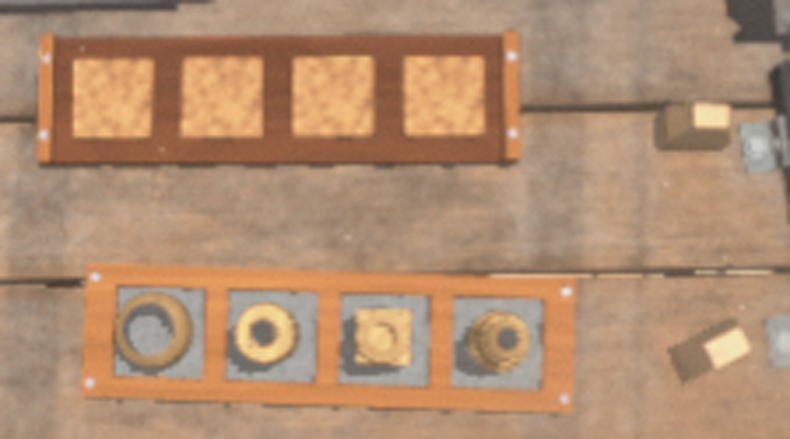

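View pics/end_side.png

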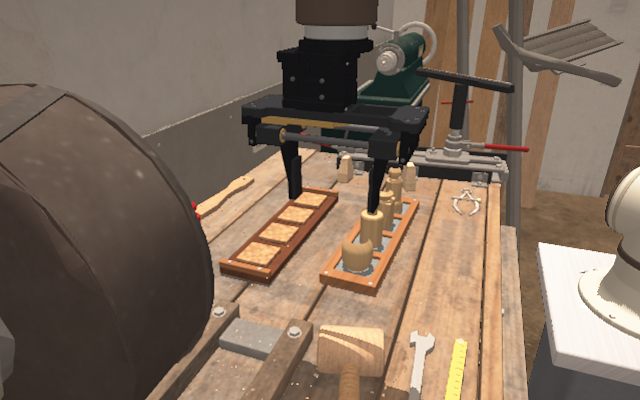

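The top view shows, left to right, bun (153,330), tenon (265,335), post (385,335) and finial (498,340), all inside their pockets. The tapered blocks are unmoved at (695,125) and (710,350). The side view shows all the parts upright and the gripper clear of them.

```bash
python3 -c "
from h import *
print(r.finish_job())"
```

```text
the job is handed in; nothing more can be done
None
```

All four parts are in the tray in reverse order, and the job is handed in, about 24 s into the 96 s limit. From the left, the pockets now hold the bun foot, tenon leg, square post and finial.

- **Position and tilt:** The last camera fits put the finial, tenon leg and bun foot within about 1 mm of their pocket centres. Their centres agreed between two heights to within 0.5 mm, so they stand upright.
- **Heights:** The tops of all four parts read within about 2 mm of the expected height. That is within the camera calibration error and agrees with the floor contact I felt when setting each part down.
- **Square post:** The rectangle fit at the end was only partial (45.6 x 32.5 mm, centre 3 to 4 mm off), because the side view of it was partly blocked. I relied on the arm position at release, which was within 1 mm of the pocket centre, and on the top view, where it sits square in its pocket.
- **Tapered blocks:** Both look unmoved in the last top view. I did not measure them again.
- **Gripper:** It was clear of everything at hand-in.

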